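Load the ripening box and set its air shutter

ROBOT

A 6-joint arm with a two-finger parallel gripper is mounted at the origin on a cart in front of the work surface, level with it; the furniture and walls round the work are solid. World frame = base frame: x ahead of the robot, y to its left, z up, the work surface at z = 0. Lengths are in m, angles in rad, forces in N, time in s.
With the tool pointing down it reaches from about 0.225 to 0.875 m from the base axis. Payload 3.4 kg.
Tool frame: the origin (TCP) lies at the very end of the fingers, on their centre line; the grasp point (between the pads) lies 19 mm behind it; z points along the fingers, y is the line along which they close (so a half turn about z gives the same grasp; the last joint's range is limited). The gripper opens to 85 mm and grips with 20 to 120 N. Pads are 22 mm wide; open, the fingers measure 114 mm over their backs; the gripper's body (76 mm by 85 mm) begins 54 mm behind the grasp point. The pads swing forward as they close: fully open they stand 13 mm farther back than shut.
Start: joints at [-1.388, 0.276, 1.505, -0, 1.361, -0.121], TCP at [0.172, -0.549, 0.231] pointing down, gripper open.
Joint ranges: [-2.89, 2.89], [-0.75, 2.08], [0.22, 2.7], [-1.18, 4.32], [0.11, 2.71], [-2.7, 2.7]. Speed limits (rad/s): [2.57, 2.57, 3.14, 3.14, 3.14, 3.14].

INTERFACE

Orientations are given as a unit quaternion [w, x, y, z].
In Python, from rig import readout, vision, manip gives the robot as it stands.
- The arm moves only by the shell command python3 -m handwheel 'ROWS' [FORCE]. ROWS is JSON, a list of rows, each a list of 3 entries, a list of its own where there are three numbers: the shift along the tool's x, y, z in mm, then the turn, a rotation vector about the tool's x, y, z in units of 6 degrees (1.0 is 6 degrees), then the closure, from -1 (fully open) to 1 (shut), so that 0 is half open. A call has 1 to 20 rows; each row shifts and turns the commanded pose from where the row before left it, along the tool's axes as they then stand; what a row does not reach is not made up. A row lasts 1/8 s, in which the tool goes at most 62.5 mm and 10.7 degrees, less where a joint would pass 70% of its speed; a pose out of reach is approached as far as the arm can. A call is refused whole if a number of a shift passes 62.5 or a number of a turn 1, either way. A call with a gripper value outside its range is refused whole. The fingers move at their own pace and stop on an object; FORCE is the grip in N (left out, the last holds). Time passes only in rows, so rows that do not move let the fingers close. It gives the time, the measured TCP pose, the force, the opening and the grip force at its end, in the units of the state.
- readout.get_state(): the state, without advancing time (a new reading comes with each control period).
- vision.get_image(name): name is "side" or "top" or "wrist"; returns the picture (384x512x3 uint8, blue, green, red); there is no depth.
- vision.camera_params(name): a dict with "intrinsics" (3x3 intrinsics, pixels), "rvec" (rotation vector, rad) and "tvec" (3), from world to camera coordinates, as OpenCV has them; the wrist camera has in their place "hand_eye" (4x4, takes a point from camera to tool coordinates, whose origin is the TCP and whose axes are the flange's). Camera axes: x right, y down, z forward; pixel columns grow to the right and rows downward; lengths in m; the calibration is good to about 2 mm. A picture is of the moment at which its call begins: read the wrist's pose just before it. camera_params takes no time and is no camera call.
- manip.sign_off(): hands the job in; it is judged then, once.
The state is a dict: "clock": time; "qpos": joint angles; "qd": joint speeds; "effort": joint torques, N m; "position": TCP position; "ee_rot": TCP orientation; "contact_force": force on the tool from outside, world axes, zero at the start; "moment": the same for the moment, N m; "width": finger opening in m; "gripper_force": force on a finger pad.
Only numpy, scipy, OpenCV 4.12 (cv2) and the standard library are available. Lean on these libraries where they do the work, as an engineer would, in place of code of your own. Each camera call takes 0.05 s, during which the arm holds its last target. There are 200 camera calls.

TASK

Load the little ripening box: swing its lever right over so that the shutter is fully raised, draw the wooden board out until its whole loading field is clear of the box (it has no handle: press on its flat front lip and drag it), and stand every small round cheese upright on the board between the two battens, with clear air between one cheese and the next. Then slide the board fully home and bring the lever back to the index tab on its quadrant, so that the shutter stays at that air gap. Leave the index tab and the other things on the counter as they are.

Things in the scene. Friction and masses are not known exactly. Their poses are not given: they have to be found in the camera images.
- box_front (a point): Fixed ripening box. This point: middle of the shutter opening, level with the top of the board, 26 mm above the worktop. Axes: y points out of the opening along the bed (the way the board comes out), x across, z up. The opening is 78 mm high above the board. A guide post 200 mm high stands on each side, x = +-99 mm, y = +-11 mm, and carries the shutter.
- roof (a point): Middle of the roof of the box's white housing, 112 mm above the worktop, 102 mm behind the opening; axes as the box. The housing is 212 mm wide (x) and reaches from 0 to 195 mm behind the opening.
- bed_end (a point): Middle of the free end of the flat aluminium bed (198 mm wide, 510 mm long, 8 mm thick) in which the board slides, 320 mm in front of the opening; axes as the box. Plastic runners guide the board's sides (inner faces at x = +-85.5 mm, 6 mm higher than the board's top). End stops 9 mm behind this point (x = +-53 to +-83 mm, lower than the board's top) keep the board in.
- shutter: Aluminium shutter plate, 180 mm wide, 85 mm high, 5 mm thick, in the opening; origin at the middle of its lower edge. It slides straight up and down, driven by a gear sector on the lever and a rack that rises above it. Shut, its edge is 4 mm above the board and behind it the front batten is caught, so that the board cannot come out.
- lever (a joint): Lever on the roof of the box, rad. 0: shutter shut, handle leaning 25 degrees from upright towards the opening (+y of the box). 1.745: end stop, shutter fully up (raised 77 mm), handle leaning 75 degrees back over the roof (-y). Shutter lift = 44 mm x angle. Stiff hinge (about 3 N at the grip): it stays where it is left.
- pivot (a point): Pivot of the lever, and of the index tab: 165 mm above the worktop, 45 mm behind the shutter. The axis runs along x of the box; point axes as the box.
- lever_grip (a point): Middle of the lever's black round hand grip, a bar 20 mm thick, 72 mm long along x of the box. The steel arm joins it 39 mm to the +x side of this point. It moves on an arc about the pivot: x = -42 mm, y = 130 mm x cos(1.134 + angle), z = 130 mm x sin(1.134 + angle) from the pivot in the axes of the box. Its own axes turn with the lever and agree with the box's at angle 0.
- index (a joint): Angle of the index tab on the quadrant, rad, in the same terms as the lever: when the lever joint equals this value the lever's arm covers the tab. The tab is held by friction and is to be left where it is.
- index_tab (a point): Outer part of the index tab, a small dark steel slider (9 mm wide, 26 mm long) that sits on the rim of the graduated aluminium quadrant behind the lever's arm and points outward, 90 mm from the pivot. Its axes turn with it as the lever's do with the lever.
- board: Loose light-wood board, 168 mm (x) by 280 mm (y), 18 mm thick, about 0.6 kg, sliding easily in the bed; origin at the middle of its underside, y points out of the box. Two battens 14 mm wide and 14 mm high lie across it, centres at y = +27 and -133 mm. The smooth lip, y = 34 to 140 mm, sticks out in front of the shutter when the board is home. It can come out 211 mm and go 4 mm past home.
- lip (a point): Point on the top of the board in the middle of the width, 50 mm behind the front edge of the lip. Axes as the board. Board fully home: 50 mm in front of the box opening; fully out: about 261 mm. Pressing here with 10 to 15 N and dragging moves it.
- load (a point): Middle of the loading field on top of the board, between the battens: the field is 168 mm (x) by 146 mm (y). Axes as the board.
- cheese0_mid (a point): Centre of a small round goat cheese, a white drum 62 mm in diameter and 45 mm high, 0.12 kg, standing on its flat base (z up). There are 2 to 4; an absent one has no pose.
- cheese1_mid (a point): Centre of a small round goat cheese, a white drum 62 mm in diameter and 45 mm high, 0.12 kg, standing on its flat base (z up). There are 2 to 4; an absent one has no pose.
- cheese2_mid (a point): Centre of a small round goat cheese, a white drum 62 mm in diameter and 45 mm high, 0.12 kg, standing on its flat base (z up). There are 2 to 4; an absent one has no pose.
- cheese3_mid (a point): Centre of a small round goat cheese, a white drum 62 mm in diameter and 45 mm high, 0.12 kg, standing on its flat base (z up). There are 2 to 4; an absent one has no pose.
- brush: Bystander: small scrubbing brush, 85 x 30 x 55 mm. To be left alone.
- pick_pot: Bystander: grey-blue pot of tasting picks, 48 mm wide, 79 mm high. To be left alone.
- thermometer: Bystander: white probe thermometer lying flat, 178 x 22 x 14 mm. To be left alone.
Things that resemble listed ones, but are neither listed nor needed, are in the scene too. Leave any purple look-alike of the part that bears cheese1_mid alone. Leave any pink look-alike of the part that bears cheese3_mid alone.

How it is judged:
On the way, in this order (a step that is already met when the one before it is completed fails the run):
1. the lever is swung over and the shutter fully raised (lever beyond 1.5 rad) (value of joint lever above 1.5 rad), for 0.2 s.
2. the board is drawn out by at least 165 mm, its loading field clear of the box (y of lip in the frame of box_front above 0.215 m), for 0.2 s.
3. every cheese stands upright on the drawn-out board between the battens, not touching another (x of cheese0_mid in the frame of load between -0.058 and 0.058 m and y of cheese0_mid in the frame of load between -0.049 and 0.049 m and z of cheese0_mid in the frame of load between 0.016 and 0.029 m and angle between each of cheese0_mid, cheese1_mid, cheese2_mid, cheese3_mid's own z axis and vertical below 0.15 rad and x of cheese1_mid in the frame of load between -0.058 and 0.058 m and y of cheese1_mid in the frame of load between -0.049 and 0.049 m and z of cheese1_mid in the frame of load between 0.016 and 0.029 m and x of cheese2_mid in the frame of load between -0.058 and 0.058 m and y of cheese2_mid in the frame of load between -0.049 and 0.049 m and z of cheese2_mid in the frame of load between 0.016 and 0.029 m and x of cheese3_mid in the frame of load between -0.058 and 0.058 m and y of cheese3_mid in the frame of load between -0.049 and 0.049 m and z of cheese3_mid in the frame of load between 0.016 and 0.029 m and horizontal distance between each of cheese1_mid, cheese2_mid, cheese3_mid and cheese0_mid above 0.0655 m and horizontal distance between each of cheese2_mid, cheese3_mid and cheese1_mid above 0.0655 m and horizontal distance between cheese3_mid and cheese2_mid above 0.0655 m and y of lip in the frame of box_front above 0.15 m), for 0.3 s.
4. the board with all its cheeses is fully home (x of cheese0_mid in the frame of load between -0.058 and 0.058 m and y of cheese0_mid in the frame of load between -0.049 and 0.049 m and z of cheese0_mid in the frame of load between 0.016 and 0.029 m and angle between each of cheese0_mid, cheese1_mid, cheese2_mid, cheese3_mid's own z axis and vertical below 0.15 rad and x of cheese1_mid in the frame of load between -0.058 and 0.058 m and y of cheese1_mid in the frame of load between -0.049 and 0.049 m and z of cheese1_mid in the frame of load between 0.016 and 0.029 m and x of cheese2_mid in the frame of load between -0.058 and 0.058 m and y of cheese2_mid in the frame of load between -0.049 and 0.049 m and z of cheese2_mid in the frame of load between 0.016 and 0.029 m and x of cheese3_mid in the frame of load between -0.058 and 0.058 m and y of cheese3_mid in the frame of load between -0.049 and 0.049 m and z of cheese3_mid in the frame of load between 0.016 and 0.029 m and horizontal distance between each of cheese1_mid, cheese2_mid, cheese3_mid and cheese0_mid above 0.0655 m and horizontal distance between each of cheese2_mid, cheese3_mid and cheese1_mid above 0.0655 m and horizontal distance between cheese3_mid and cheese2_mid above 0.0655 m and y of lip in the frame of box_front below 0.06 m), for 0.2 s.
At the end, for the whole second after the job is handed in: Every cheese stands upright (within 0.15 rad) on the board between the battens, at least 3.5 mm clear of the next; the board is home within 10 mm; the lever is within 0.09 rad of the index tab; board and lever at rest (all of step 4 and angle between the y axis of lever_grip and the y axis of index_tab, either way round below 0.09 rad and linear speed of board below 0.02 m/s and velocity of joint lever between -0.1 and 0.1 rad/s); the robot touches nothing.
It fails at once if the index tab is shifted by more than 10 mm (distance of index_tab from where it was at the start of the episode above 0.01 m).
It fails at once if a bystander (brush, pot of picks, thermometer) is shifted by more than 30 mm (distance of any of brush, pick_pot, thermometer from where it was at the start of the episode above 0.03 m).
Of cheese0, cheese1, cheese2, cheese3 only 2 to 4 are there at a start; the rules pass over those that are not, and their reading is None.
At some moment in a run one of cheese0, cheese1, cheese2, cheese3 may be knocked a few centimetres aside while the robot is not near it.
It also fails if it takes over 210 s, if anything falls off the work surface, if the arm or the gripper's body presses on something with over 40 N, if the wrist force passes 120 N, or if a joint passes its speed limit or range.

## Working session

There is one attempt and no reset: what is moved stays moved. The work goes in short steps, Python scripts to look and compute and a shell command to move; the robot and the scene stay as the last step left them, time stands still between calls to the robot, and variables do not carry over. Pictures are saved under pics/ and viewed, at most 14 in all, crops included, and the job is handed in when it is done.

```bash
ls; mkdir -p pics; python3 - <<'E'
from rig import readout, vision
import cv2
s=readout.get_state();print(s)
for n in ("side","top"):
    cv2.imwrite(f"pics/{n}0.png",vision.get_image(n)); print(n,vision.camera_params(n))
print(vision.camera_params("wrist"))
E
```

```text
pics
{'clock': 0.0, 'qpos': array([-1.38804926e+00,  2.76578998e-01,  1.50615160e+00,  2.41154732e-06,
        1.36071041e+00, -1.20986805e-01]), 'qd': array([ 0.00059351,  0.00125731, -0.00049903, -0.00014441,  0.00050656,
        0.00133906]), 'effort': array([ 4.65169542e-04, -4.16765249e+01, -2.45801729e+01,  7.33752336e-05,
        1.08628583e-02,  1.00577125e-06]), 'position': array([ 0.17187748, -0.54814112,  0.23044149]), 'ee_rot': array([-9.23772509e-04,  9.88489980e-01,  1.51283527e-01, -2.73556927e-05]), 'contact_force': array([-0.18208545, -0.2528388 ,  0.19094226]), 'moment': array([ 0.00989693,  0.0490196 , -0.02098992]), 'gripper_force': 0.0, 'width': 0.08539356095026512}
side {'intrinsics': array([[455.00686294,   0.        , 246.26057537],
       [  0.        , 455.00686294, 194.532092  ],
       [  0.        ,   0.        ,   1.        ]]), 'rvec': array([ 0.52247191, -2.34490836,  1.64123971]), 'tvec': array([0.52416967, 0.24469154, 1.59233836])}
top {'intrinsics': array([[355.25411782,   0.        , 252.87608109],
       [  0.        , 355.25411782, 190.7623204 ],
       [  0.        ,   0.        ,   1.        ]]), 'rvec': array([ 2.12871364, -2.17860474,  0.10292367]), 'tvec': array([0.11721713, 0.56339627, 1.21778346])}
{'intrinsics': array([[267.37411228,   0.        , 253.31708187],
       [  0.        , 267.37411228, 192.36249028],
       [  0.        ,   0.        ,   1.        ]]), 'hand_eye': array([[-1.18514990e-03, -9.46413377e-01, -3.22955593e-01,
         8.36527942e-02],
       [ 9.99999257e-01, -1.02901963e-03, -6.54179984e-04,
        -1.13442686e-03],
       [ 2.86797045e-04, -3.22956128e-01,  9.46413893e-01,
        -1.41758279e-01],
       [ 0.00000000e+00,  0.00000000e+00,  0.00000000e+00,
         1.00000000e+00]])}
```

View pics/side0.png

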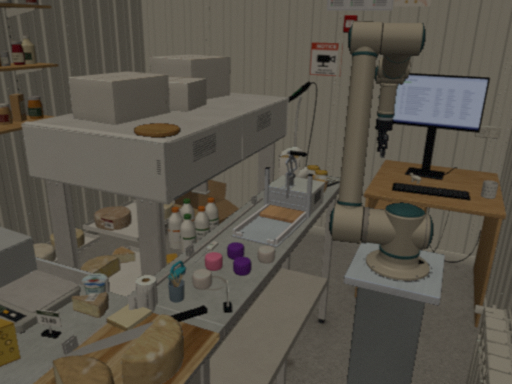

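View pics/top0.png

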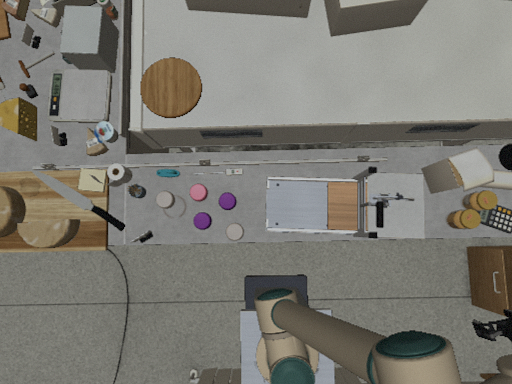

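The top view shows two white drums, at (165,200) and (235,232), which fit the cheeses. Purple drums at (227,201) and (202,221) and a pink one at (199,192) are look-alikes. The bed runs from x=267 to about 362, with the box on its right. I'll enlarge this to confirm.

```bash
cat > h.py <<'E'
import numpy as np,cv2
from rig import readout, vision
from scipy.spatial.transform import Rotation as R
def cam(n):
    p=vision.camera_params(n); K=p["intrinsics"]
    if n=="wrist":
        s=readout.get_state(); q=s["ee_rot"]; M=np.eye(4); M[:3,:3]=R.from_quat(np.r_[q[1:],q[0]]).as_matrix(); M[:3,3]=s["position"]
        W=np.linalg.inv(M@p["hand_eye"]); return K,W[:3,:3],W[:3,3]
    return K,cv2.Rodrigues(p["rvec"])[0],p["tvec"]
def back(c,uv,z):
    K,Rm,t=c; d=Rm.T@np.linalg.solve(K,[uv[0],uv[1],1]); o=-Rm.T@t
    return o+d*(z-o[2])/d[2]
def proj(c,P):
    K,Rm,t=c; q=(K@(Rm@np.atleast_2d(P).T+t[:,None])).T; return q[:,:2]/q[:,2:]
def tool(v):  # world vec -> tool mm
    q=readout.get_state()["ee_rot"]; return R.from_quat(np.r_[q[1:],q[0]]).inv().apply(v)*1000
E
python3 - <<'E'
from h import *
t=cv2.imread("pics/top0.png");s=cv2.imread("pics/side0.png")
a=cv2.resize(t[155:255,130:430],(800,267),interpolation=cv2.INTER_CUBIC)
b=cv2.resize(s[140:310,170:340],(330,330),interpolation=cv2.INTER_CUBIC)
d=cv2.resize(s[140:230,240:340],(366,330),interpolation=cv2.INTER_CUBIC)
o=np.zeros((600,800,3),np.uint8);o[:267]=a;o[268:598,:330]=b;o[268:598,340:706]=d
cv2.imwrite("pics/c1.png",o)
c=cam("top")
for n,uv,z in [("c",(165,199.5),.045),("c",(235,232),.045),("pot",(137,190),.08),("bedL",(267,178),.026),("bedL2",(267,231),.026),("post",(371,175),.2),("post",(373,235),.2),("grip",(380,214),.28)]: print(n,back(c,uv,z).round(3))
E
```

```text
c [0.541 0.412 0.045]
c [0.423 0.169 0.045]
pot [0.573 0.499 0.08 ]
bedL [0.611 0.053 0.026]
bedL2 [0.424 0.058 0.026]
post [ 0.586 -0.259  0.2  ]
post [ 0.405 -0.255  0.2  ]
grip [ 0.464 -0.252  0.28 ]
```

View pics/c1.png

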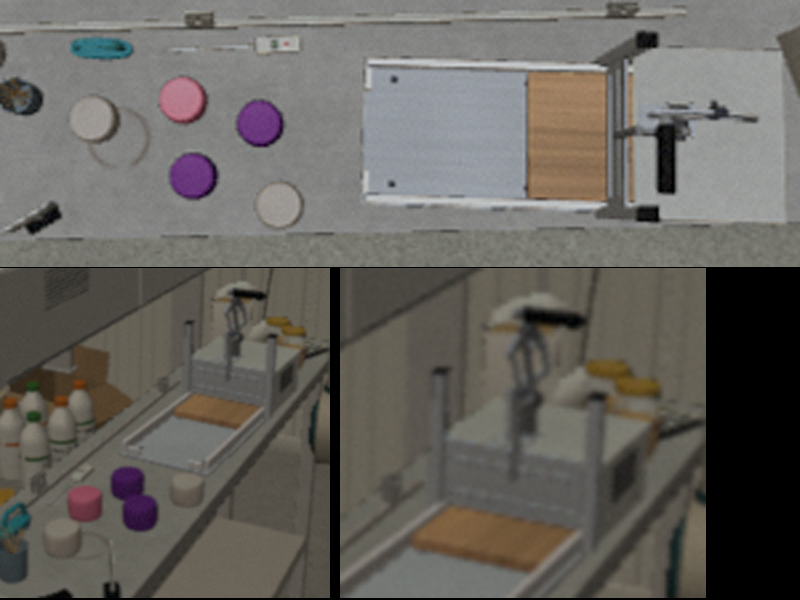

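The crops confirm it: two white drums, two purple and one pink. The lever grip is at about (380,214), leaning towards the opening or near upright. Next I fit the box pose.

```bash
python3 - <<'E'
from h import *
from scipy.optimize import least_squares
f=lambda x,y:(130+x*.375,155+y*.375)
g=lambda x,y:((x-340)/3.66+240,(y-268)/3.66+140)
T=[((-.099,.32,.03),f(367,205)),((.099,.32,.03),f(365,60)),((-.084,.1,.026),f(527,200)),((.084,.1,.026),f(527,70)),((.099,0,.2),f(647,40)),((-.099,0,.2),f(647,213)),((.106,-.195,.112),f(783,50)),((-.106,-.195,.112),f(785,221))]
S=[((.099,0,.2),g(440,372)),((-.099,0,.2),g(596,398)),((.084,.1,.026),g(412,545)),((-.084,.1,.026),g(552,567))]
def W(p,P): return R.from_euler("z",p[2]).apply(np.array(P))+[p[0],p[1],0]
def res(p): return np.concatenate([(proj(cam("top"),W(p,[a for a,_ in T]))-[b for _,b in T]).ravel(),(proj(cam("side"),W(p,[a for a,_ in S]))-[b for _,b in S]).ravel()])
r=least_squares(res,[.5,-.26,0],loss="soft_l1");print(r.x,r.fun.round(1).reshape(-1,2).tolist())
p=r.x
for a in (0,.1,.2,.4,.6,.9):
  G=W(p,[(-.042,-.045+.13*np.cos(1.134+a),.165+.13*np.sin(1.134+a)),(-.006,-.045+.13*np.cos(1.134+a),.165+.13*np.sin(1.134+a)),(-.078,-.045+.13*np.cos(1.134+a),.165+.13*np.sin(1.134+a))])
  print(a,G[0].round(3),proj(cam("top"),G).round(1).tolist(),proj(cam("side"),G).round(1).tolist())
print(g(530,320),g(580,320),"grip in side")
E
```

```text
[ 0.50263306 -0.25890861 -0.04485964] [[-2.6, 0.9], [-0.8, -0.9], [0.6, -0.1], [0.6, 0.9], [-0.6, 0.0], [0.4, 0.6], [-0.3, -0.1], [1.1, 0.9], [-0.5, -1.0], [0.0, -1.2], [-0.7, -3.0], [-2.2, -1.4]]
0 [ 0.461 -0.247  0.283] [[378.5, 215.0], [378.3, 202.1], [378.7, 228.1]] [[297.3, 153.8], [289.2, 152.6], [305.6, 154.9]]
0.1 [ 0.461 -0.259  0.288] [[383.5, 215.0], [383.2, 202.0], [383.7, 228.2]] [[298.4, 152.0], [290.4, 150.9], [306.6, 153.1]]
0.2 [ 0.46  -0.272  0.291] [[388.5, 215.1], [388.2, 202.0], [388.8, 228.2]] [[299.6, 150.5], [291.5, 149.4], [307.7, 151.6]]
0.4 [ 0.459 -0.297  0.295] [[398.4, 215.2], [398.1, 202.1], [398.8, 228.5]] [[301.8, 148.3], [293.8, 147.2], [309.9, 149.4]]
0.6 [ 0.458 -0.323  0.293] [[407.7, 215.5], [407.4, 202.4], [408.1, 228.7]] [[303.9, 147.4], [296.0, 146.3], [311.9, 148.4]]
0.9 [ 0.456 -0.36   0.281] [[419.4, 215.9], [419.0, 203.0], [419.8, 229.0]] [[306.7, 148.2], [298.9, 147.2], [314.6, 149.3]]
(291.91256830601094, 154.20765027322403) (305.57377049180326, 154.20765027322403) grip in side
```

```bash
python3 -m handwheel '[[[0,0,-60],[0,0,1],-1],[[0,0,-60],[0,0,1],-1],[[0,0,0],[0,0,1],-1],[[0,0,0],[0,0,0.33],-1]]' 20; cat >> h.py <<'E'
p0=np.array([.5026,-.2589,-.045])
def box2w(P,p=p0): return R.from_euler("z",p[2]).apply(np.array(P,float))+[p[0],p[1],0]
def go(P):  # P world target of TCP; prints tool-axes shift mm and yaw error (units)
    s=readout.get_state(); q=s["ee_rot"]; r=R.from_quat(np.r_[q[1:],q[0]])
    print("shift",r.inv().apply(np.array(P)-s["position"])*1000//1, "tool x,z",r.as_matrix()[:,0].round(3),r.as_matrix()[:,2].round(3),"F",s["contact_force"].round(1),"w",s["width"],"t",s["clock"])
E
python3 -c "
from h import *
go(box2w([-.052,.010,.36]))"
```

```text
clock: 0.6
position: [0.172, -0.5486, 0.3514]
ee_rot: [0.0, 1.0, -0.023, 0.0]
contact_force: [0.6, 0.7, -0.5]
width: 0.0855
gripper_force: 0.0
shift [ 265. -315.   -9.] tool x,z [ 0.999 -0.046  0.   ] [ 0. -0. -1.] F [ 0.6  0.7 -0.5] w 0.08547529205950673 t 0.6
```

```bash
python3 -m handwheel '[[[38,-45,-1],[0,0,0],-1],[[38,-45,-1],[0,0,0],-1],[[38,-45,-1],[0,0,0],-1],[[38,-45,-1],[0,0,0],-1],[[38,-45,-1],[0,0,0],-1],[[38,-45,-1],[0,0,0],-1],[[37,-45,-1],[0,0,0],-1],[[0,0,0],[0,0,0],-1],[[0,0,0],[0,0,0],-1]]' 20
python3 - <<'E'
from h import *
go(box2w([-.052,.010,.262]))
c=cam("wrist"); im=vision.get_image("wrist"); cv2.imwrite("pics/w1.png",im)
for x in (-.078,-.006): print(proj(c,box2w([x,.01,.283])))
t=vision.get_image("top"); 
E
```

```text
clock: 1.72
position: [0.4503, -0.2458, 0.3571]
ee_rot: [-0.0, 1.0, -0.022, -0.001]
contact_force: [-0.3, -0.6, 0.1]
width: 0.0854
gripper_force: 0.0
shift [ 1.  0. 95.] tool x,z [ 0.999 -0.044 -0.003] [-0.003  0.001 -1.   ] F [-0.3 -0.6  0.1] w 0.08535352389540159 t 1.725
[[255.6665502 228.8549642]]
[[255.92723137 148.49959012]]
```

View pics/w1.png

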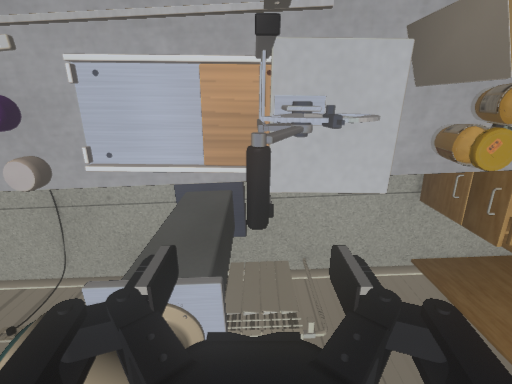

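The grip lies at rows 145–228, column 258, within 3 px of the prediction, so I can descend and grip.

```bash
python3 -m handwheel '[[[1,0,32],[0,0,0],-1],[[0,0,32],[0,0,0],-1],[[0,0,31],[0,0,0],-1],[[0,0,0],[0,0,0],-1],[[0,0,0],[0,0,0],1],[[0,0,0],[0,0,0],1],[[0,0,0],[0,0,0],1],[[0,0,0],[0,0,0],1],[[0,0,0],[0,0,0],1]]' 30
python3 - <<'E'
from h import *
a=np.linspace(0,1.71,13); y=130*np.cos(1.134+a);z=130*np.sin(1.134+a)
print([[round(-q),round(-w)] for q,w in zip(np.diff(y),np.diff(z))])
E
```

```text
clock: 2.95
position: [0.4522, -0.2479, 0.2643]
ee_rot: [0.002, 1.0, -0.023, 0.001]
contact_force: [-1.1, -4.5, 2.8]
width: 0.0186
gripper_force: 29.4
[[17, -7], [18, -4], [18, -1], [18, 1], [18, 4], [17, 6], [16, 9], [15, 11], [13, 13], [11, 15], [9, 16], [7, 17]]
```

```bash
python3 -m handwheel '[[[0,17,-7],[0,0,0],1],[[0,18,-4],[0,0,0],1],[[0,18,-1],[0,0,0],1],[[0,18,1],[0,0,0],1],[[0,18,4],[0,0,0],1],[[0,17,6],[0,0,0],1],[[0,16,9],[0,0,0],1],[[0,15,11],[0,0,0],1],[[0,13,13],[0,0,0],1],[[0,11,15],[0,0,0],1],[[0,9,16],[0,0,0],1],[[0,7,17],[0,0,0],1],[[0,0,0],[0,0,0],1],[[0,0,0],[0,0,0],1]]' 30; python3 -c "
from h import *
print(box2w([-.052,-.045+.13*np.cos(2.879),.165+.13*np.sin(2.879)-.019]))
go(box2w([-.052,-.045+.13*np.cos(2.879),.165+.13*np.sin(2.879)-.019]))"
```

```text
clock: 4.7
position: [0.4428, -0.4235, 0.1824]
ee_rot: [0.0, 1.0, -0.023, -0.001]
contact_force: [-4.1, -2.3, -3.6]
width: 0.0189
gripper_force: 40.2
[ 0.44298077 -0.42693177  0.17974608]
shift [0. 3. 2.] tool x,z [ 0.999 -0.045 -0.003] [-0.003 -0.    -1.   ] F [-4.1 -2.3 -3.6] w 0.018910384424571932 t 4.7
```

```bash
python3 -m handwheel '[[[0,0,0],[0,0,0],-1],[[0,0,0],[0,0,0],-1],[[0,0,0],[0,0,0],-1],[[0,0,0],[0,0,0],-1],[[0,0,-40],[0,0,0],-1],[[0,0,-50],[0,0,0],-1],[[0,0,-50],[0,0,0],-1],[[0,0,0],[0,0,0],1],[[0,0,0],[0,0,0],1]]' 30; python3 -c "
from h import *
go(box2w([0,.078,.32]))"
```

```text
clock: 5.82
position: [0.4438, -0.4225, 0.323]
ee_rot: [-0.0, 1.0, -0.022, -0.0]
contact_force: [0.7, -1.0, -0.1]
width: 0.0514
gripper_force: 0.0
shift [  51. -245.    3.] tool x,z [ 0.999 -0.045 -0.   ] [-0.  0. -1.] F [ 0.7 -1.  -0.1] w 0.051377973840381674 t 5.825
```

```bash
python3 -m handwheel '[[[12,-35,-30],[0,0,0],1],[[10,-50,0],[0,0,0],1],[[10,-54,0],[0,0,0],1],[[10,-54,0],[0,0,0],1],[[9,-52,0],[0,0,0],1],[[0,0,60],[0,0,0],1],[[0,0,60],[0,0,0],1],[[0,0,60],[0,0,0],1],[[0,0,60],[0,0,0],1],[[0,0,40],[0,0,0],1],[[0,0,0],[0,0,0],1],[[0,0,0],[0,0,0],1]]' 60
python3 - <<'E'
from h import *
go(box2w([0,.078,.026]))
cv2.imwrite("pics/t2.png",cv2.resize(vision.get_image("top")[155:255,130:430],(800,267),interpolation=cv2.INTER_CUBIC))
E
```

```text
clock: 7.32
position: [0.5064, -0.1806, 0.0739]
ee_rot: [0.0, 1.0, -0.022, 0.0]
contact_force: [1.1, -0.4, 0.9]
width: 0.0004
gripper_force: 0.0
shift [-1.  0. 47.] tool x,z [ 0.999 -0.045  0.001] [ 0.001 -0.    -1.   ] F [ 1.1 -0.4  0.9] w 0.0003605548809197528 t 7.325
```

View pics/t2.png

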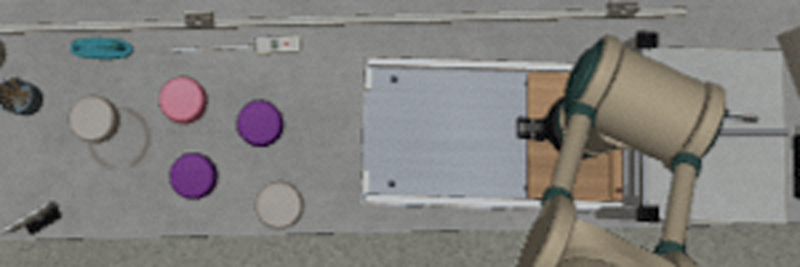

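The lever is over at (797,160) and the hand is above the lip. I'll press down in small steps.

```bash
python3 -m handwheel '[[[0,0,25],[0,0,0],1],[[0,0,18],[0,0,0],1],[[0,0,3],[0,0,0],1],[[0,0,0],[0,0,0],1],[[0,0,0],[0,0,0],1]]' ; python3 -m handwheel '[[[0,0,2],[0,0,0],1],[[0,0,0],[0,0,0],1]]';python3 -m handwheel '[[[0,0,2],[0,0,0],1],[[0,0,0],[0,0,0],1]]'
```

```text
clock: 8.0
position: [0.5068, -0.1808, 0.0286]
ee_rot: [0.001, 1.0, -0.022, 0.001]
contact_force: [-0.6, 0.1, -0.0]
width: -0.0001
gripper_force: 0.0
clock: 8.25
position: [0.5066, -0.1807, 0.0261]
ee_rot: [0.0, 1.0, -0.022, 0.001]
contact_force: [-0.4, 0.9, 5.1]
width: -0.0003
gripper_force: 2.3
clock: 8.5
position: [0.5066, -0.1807, 0.026]
ee_rot: [0.001, 1.0, -0.022, 0.001]
contact_force: [-3.4, 2.3, 19.4]
width: -0.0001
gripper_force: 9.6
```

```bash
python3 -m handwheel '[[[0,-6,-0.5],[0,0,0],1],[[0,-12,0],[0,0,0],1],[[0,-16,0],[0,0,0],1],[[0,-16,0],[0,0,0],1]]' ; python3 -m handwheel '[[[0,-16,0],[0,0,0],1],[[0,-16,0],[0,0,0],1],[[0,-16,0],[0,0,0],1],[[0,-16,0],[0,0,0],1]]';python3 -m handwheel '[[[0,-16,0],[0,0,0],1],[[0,-16,0],[0,0,0],1],[[0,-16,0],[0,0,0],1],[[0,-16,0],[0,0,0],1],[[0,-10,0],[0,0,0],1],[[0,-4,0],[0,0,0],1],[[0,0,0],[0,0,0],1]]'
python3 - <<'E'
from h import *
go(box2w([0,.078,.026]))
cv2.imwrite("pics/t3.png",cv2.resize(vision.get_image("top")[155:255,130:430],(800,267),interpolation=cv2.INTER_CUBIC))
E
```

```text
clock: 9.0
position: [0.5105, -0.1322, 0.026]
ee_rot: [0.002, 1.0, -0.022, 0.003]
contact_force: [-0.7, -3.4, 11.6]
width: 0.0003
gripper_force: 5.8
clock: 9.5
position: [0.5139, -0.0678, 0.026]
ee_rot: [0.002, 1.0, -0.022, 0.003]
contact_force: [-0.4, -4.0, 12.3]
width: -0.0003
gripper_force: 6.0
clock: 10.38
position: [0.5172, 0.011, 0.026]
ee_rot: [0.001, 1.0, -0.022, 0.003]
contact_force: [0.1, -0.5, 13.1]
width: 0.0002
gripper_force: 6.5
shift [ -3. 192.   0.] tool x,z [ 0.999 -0.044  0.006] [ 0.006 -0.002 -1.   ] F [ 0.1 -0.5 13.1] w 0.00015396488940615927 t 10.375
```

View pics/t3.png

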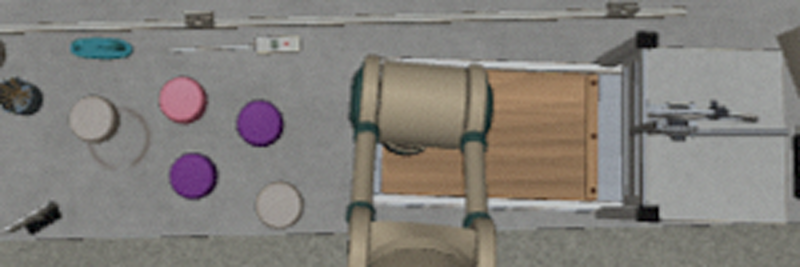

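The board is out about 190 mm, with its rear batten at (593,135) clear of the shutter. Next I lift and look at the first cheese.

```bash
python3 -m handwheel '[[[0,0,-30],[0,0,0],0],[[0,0,-60],[0,0,0],-1],[[0,0,-60],[0,0,0],-1],[[0,-30,-50],[0,0,0],-1]]' ; python3 - <<'E'
from h import *
go([.43-.0,.169,.2])
c=cam("top");w=back(c,(130+117*.375,155+138*.375),0); print("ring",w,proj(cam("side"),w))
im=vision.get_image("top");print([back(c,(130+u*.375,155+v*.375),.045).round(3) for u,v in((279,204),(93,119),(260,122),(193,176),(183,100))])
E
```

```text
clock: 10.92
position: [0.5162, 0.0405, 0.2262]
ee_rot: [0.0, 1.0, -0.024, 0.001]
contact_force: [1.4, -0.9, -0.9]
width: 0.0721
gripper_force: 0.0
shift [ -93. -125.   25.] tool x,z [ 0.999 -0.048  0.002] [ 0.002 -0.001 -1.   ] F [ 1.4 -0.9 -0.9] w 0.07206402599421345 t 10.925
ring [0.51859102 0.391448   0.        ] [[211.88193299 283.4141471 ]]
[array([0.425, 0.17 , 0.045]), array([0.541, 0.412, 0.045]), array([0.532, 0.193, 0.045]), array([0.463, 0.281, 0.045]), array([0.563, 0.294, 0.045])]
```

```bash
python3 -m handwheel '[[[-30,-45,-20],[0,0,0],-1],[[-40,-45,-20],[0,0,0],-1],[[-25,-45,-20],[0,0,0],-1],[[0,0,0],[0,0,0],-1],[[0,0,0],[0,0,0],-1]]' ; python3 - <<'E'
from h import *
c=cam("wrist");im=vision.get_image("wrist");cv2.imwrite("pics/w3.png",im)
for P in ([.425,.17,.045],[.541,.412,.045],[.519,.391,0]): print(proj(c,P))
go([.425,.17,.12])
E
```

```text
clock: 11.6
position: [0.4275, 0.1795, 0.2829]
ee_rot: [0.001, 1.0, -0.022, -0.0]
contact_force: [-0.1, -0.3, 0.4]
width: 0.0856
gripper_force: 0.0
[[260.75547829 163.35793875]]
[[74.29085119 85.35609527]]
[[110.8656247  102.04947831]]
shift [ -3.   8. 162.] tool x,z [ 0.999 -0.045 -0.001] [-0.001 -0.001 -1.   ] F [-0.2  0.1  0.8] w 0.08558900553283234 t 11.65
```

View pics/w3.png

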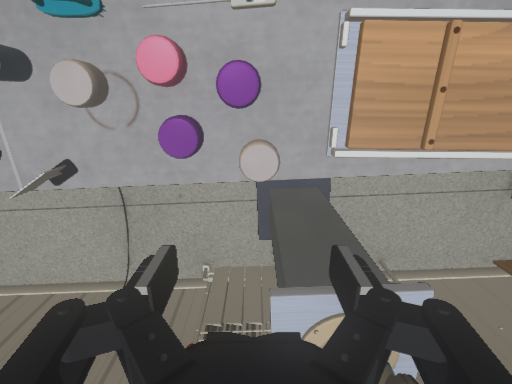

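The ring is a flat stain. White cheeses are at (259,160) and (77,82). The board's front edge runs (362,20)–(349,150) and the front batten (457,27)–(430,145).

```bash
python3 - <<'E'
from h import *
c=cam("wrist");im=cv2.imread("pics/w3.png")
hsv=cv2.cvtColor(im,cv2.COLOR_BGR2HSV)
print(hsv[158,259],hsv[80,75],hsv[120,230])
m=((abs(hsv[...,0].astype(int)-hsv[158,259,0])<8)&(hsv[...,2]>150)&(hsv[...,1]>8)).astype(np.uint8); m[190:]=0;m[:,330:]=0
n,l,st,ce=cv2.connectedComponentsWithStats(m); print([(st[i].tolist(),ce[i].round(1).tolist()) for i in range(1,n) if st[i,4]>200])
for uv in((259,158),(259,160),(77,81)): print(back(c,uv,.045).round(4))
B=[back(c,uv,z) for uv,z in (((362,20),.026),((349,150),.026),((457,27),.04),((430,145),.04))]
for b in B: print("w",b.round(4),"box",R.from_euler("z",.045).apply(b-[.5026,-.2589,0]).round(4))
E
```

```text
[  0   7 175] [  0   7 173] [120   7 151]
[([50, 61, 40, 42, 1030], [70.5, 82.3]), ([241, 145, 35, 35, 844], [258.9, 162.0])]
[0.433  0.1718 0.045 ]
[0.4301 0.1719 0.045 ]
[0.5463 0.4062 0.045 ]
w [0.603  0.0316 0.026 ] box [0.0872 0.2948 0.026 ]
w [0.4349 0.0367 0.026 ] box [-0.0809  0.2923  0.026 ]
w [ 0.5866 -0.083   0.04  ] box [0.076  0.1795 0.04  ]
w [ 0.4394 -0.0738  0.04  ] box [-0.0715  0.182   0.04  ]
```

```bash
python3 -m handwheel '[[[0,8,50],[0,0,0],-1],[[0,0,50],[0,0,0],-1],[[0,0,50],[0,0,0],-1],[[0,0,0],[0,0,0],-1],[[0,0,0],[0,0,0],-1]]' 25; python3 - <<'E'
from h import *
go([.428,.171,.007])
c=cam("wrist");im=vision.get_image("wrist");cv2.imwrite("pics/w4.png",im)
K,Rm,t=c
th=np.linspace(0,6.28,60);P=np.c_[.428+.031*np.cos(th),.171+.031*np.sin(th),.045+0*th]
for q in proj(c,P): cv2.circle(im,tuple(int(v) for v in q),1,(0,0,255),-1)
cv2.imwrite("pics/w4.png",im)
E
```

```text
clock: 12.28
position: [0.4288, 0.1714, 0.1345]
ee_rot: [-0.0, 1.0, -0.023, 0.001]
contact_force: [0.9, 0.4, -0.0]
width: 0.0857
gripper_force: 0.0
shift [ -1.   0. 127.] tool x,z [ 0.999 -0.046  0.002] [ 0.002  0.    -1.   ] F [ 0.9  0.4 -0. ] w 0.08573844344217944 t 12.275
```

View pics/w4.png

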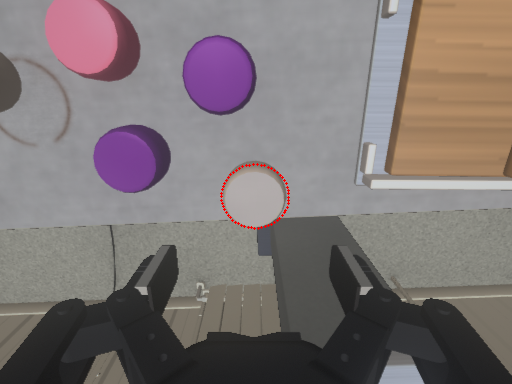

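The predicted rim (red, centre (255,196)) sits on the white cheese, so I'll descend and grip.

```bash
python3 -m handwheel '[[[0,0,45],[0,0,0],-1],[[0,0,45],[0,0,0],-1],[[0,0,35],[0,0,0],-1],[[0,0,0],[0,0,0],-1],[[0,0,0],[0,0,0],1],[[0,0,0],[0,0,0],1],[[0,0,0],[0,0,0],1],[[0,0,0],[0,0,0],1]]' 25; python3 -m handwheel '[[[0,0,-20],[0,0,0],1],[[0,0,-50],[0,0,0],1],[[0,0,-30],[0,0,0],1],[[0,0,0],[0,0,0],1]]'; python3 -c "
from h import *
go(box2w([.044,.100,.11]));go(box2w([-.04,.100,.11]))"
```

```text
clock: 13.32
position: [0.4294, 0.1723, 0.0109]
ee_rot: [-0.001, 1.0, -0.022, 0.003]
contact_force: [0.0, 0.3, 6.1]
width: 0.0613
gripper_force: 26.8
clock: 13.82
position: [0.4297, 0.1725, 0.1121]
ee_rot: [-0.001, 1.0, -0.022, 0.004]
contact_force: [0.4, -0.7, -2.0]
width: 0.0608
gripper_force: 28.0
shift [136. 327.   2.] tool x,z [ 0.999 -0.045  0.008] [ 0.008  0.002 -1.   ] F [ 0.4 -0.7 -2. ] w 0.06077811566317189 t 13.825
shift [ 52. 327.   1.] tool x,z [ 0.999 -0.045  0.008] [ 0.008  0.002 -1.   ] F [ 0.4 -0.7 -2. ] w 0.06077811566317189 t 13.825
```

```bash
python3 -m handwheel '[[[0,0,-20],[0,0,0],1],[[22,40,0],[0,0,0],1],[[22,50,0],[0,0,0],1],[[22,50,0],[0,0,0],1],[[22,50,0],[0,0,0],1],[[22,50,0],[0,0,0],1],[[22,50,0],[0,0,0],1],[[4,37,0],[0,0,0],1],[[0,0,0],[0,0,0],1],[[0,0,0],[0,0,0],1]]'; python3 -c "
from h import *
go(box2w([.044,.100,.038]))"
```

```text
clock: 15.08
position: [0.5475, -0.1602, 0.1277]
ee_rot: [-0.001, 1.0, -0.023, -0.001]
contact_force: [-0.1, 0.1, -1.1]
width: 0.061
gripper_force: 28.0
shift [ 3.  0. 89.] tool x,z [ 0.999 -0.045 -0.002] [-0.002  0.001 -1.   ] F [-0.1  0.1 -1.1] w 0.06101771821016727 t 15.075
```

```bash
python3 -m handwheel '[[[0,0,40],[0,0,0],1],[[0,0,35],[0,0,0],1],[[0,0,11],[0,0,0],1],[[0,0,0],[0,0,0],1]]';python3 -m handwheel '[[[0,0,3],[0,0,0],1],[[0,0,0],[0,0,0],1]]'
```

```text
clock: 15.58
position: [0.5482, -0.1599, 0.0423]
ee_rot: [-0.0, 1.0, -0.022, -0.001]
contact_force: [-0.6, -0.5, -1.0]
width: 0.0609
gripper_force: 28.0
clock: 15.82
position: [0.5491, -0.161, 0.0405]
ee_rot: [0.0, 1.0, -0.022, 0.001]
contact_force: [0.1, 0.5, -2.0]
width: 0.0608
gripper_force: 28.1
```

```bash
python3 -m handwheel '[[[0,0,2],[0,0,0],1],[[0,0,0],[0,0,0],1]]';python3 -m handwheel '[[[0,0,1.5],[0,0,0],1],[[0,0,0],[0,0,0],1]]'
```

```text
clock: 16.08
position: [0.5484, -0.161, 0.0377]
ee_rot: [0.0, 1.0, -0.022, 0.0]
contact_force: [0.5, 0.0, -1.3]
width: 0.0608
gripper_force: 28.0
clock: 16.32
position: [0.5485, -0.161, 0.0369]
ee_rot: [0.0, 1.0, -0.022, 0.0]
contact_force: [-1.8, -0.3, 5.1]
width: 0.0609
gripper_force: 28.5
```

Contact with the board, so I release, rise and look.

```bash
python3 -m handwheel '[[[0,0,0],[0,0,0],-0.3],[[0,0,0],[0,0,0],-1],[[0,0,0],[0,0,0],-1],[[0,0,0],[0,0,0],-1],[[0,0,-50],[0,0,0],-1],[[0,0,-55],[0,0,0],-1],[[0,-40,-30],[0,0,0],-1],[[0,-50,0],[0,0,0],-1],[[0,-50,0],[0,0,0],-1],[[0,-50,0],[0,0,0],-1],[[0,-50,0],[0,0,0],-1],[[0,0,0],[0,0,0],-1],[[0,0,0],[0,0,0],-1]]'; python3 - <<'E'
from h import *
go([.544,.408,.2])
c=cam("wrist");im=vision.get_image("wrist");c2=cam("top");im2=vision.get_image("top")
cv2.imwrite("pics/w5.png",np.hstack([cv2.resize(im,(400,300)),cv2.resize(im2[155:255,130:430],(400,300))]))
cv2.imwrite("raw5.png",im)
print(proj(c,[.544,.408,.045]))
E
```

```text
clock: 17.95
position: [0.559, 0.0787, 0.1708]
ee_rot: [0.0, 1.0, -0.022, -0.0]
contact_force: [-0.1, -0.1, -0.0]
width: 0.0853
gripper_force: 0.0
shift [ -30. -329.  -30.] tool x,z [ 0.999 -0.044 -0.   ] [-0.    -0.001 -1.   ] F [-0.1 -0.1 -0. ] w 0.08527522815401535 t 17.95
[[-48.55247081 211.42249921]]
```

View pics/w5.png

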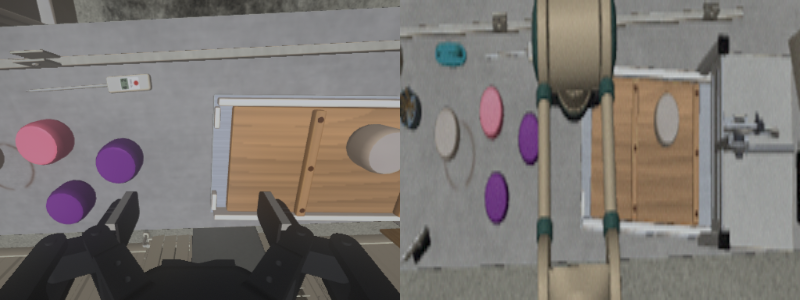

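Cheese A stands upright between the battens at about (330,194) in the top view. Now for cheese B.

```bash
python3 -m handwheel '[[[0,-40,-20],[0,0,0],-1],[[-5,-50,-20],[0,0,0],-1],[[-5,-50,-10],[0,0,0],-1],[[-5,-50,0],[0,0,0],-1],[[-5,-50,0],[0,0,0],-1],[[-5,-50,0],[0,0,0],-1],[[-5,-40,20],[0,0,0],-1],[[0,0,30],[0,0,0],-1],[[0,0,0],[0,0,0],-1],[[0,0,0],[0,0,0],-1]]'; python3 - <<'E'
from h import *
go([.544,.408,.13])
c=cam("wrist");im=vision.get_image("wrist");q0=proj(c,[.544,.408,.045])
th=np.linspace(0,6.28,60);P=np.c_[.544+.031*np.cos(th),.408+.031*np.sin(th),.045+0*th]
for q in proj(c,P): cv2.circle(im,tuple(int(v) for v in q),1,(0,0,255),-1)
cv2.imwrite("pics/w6.png",im);print(q0)
c2=cam("top");im2=vision.get_image("top");print("A in box",R.from_euler("z",.045).apply(back(c2,(330.3,194.3),.071)-[.5026,-.2589,0]))
E
```

```text
clock: 19.3
position: [0.5452, 0.4089, 0.1719]
ee_rot: [-0.0, 1.0, -0.023, 0.001]
contact_force: [0.4, -0.5, 0.3]
width: 0.0854
gripper_force: 0.0
shift [-2.  1. 41.] tool x,z [ 0.999 -0.047  0.001] [ 0.001  0.    -1.   ] F [ 0.4 -0.5  0.3] w 0.08543687003984801 t 19.3
[[255.62450645 185.87777982]]
A in box [0.03601971 0.10145316 0.071     ]
```

View pics/w6.png

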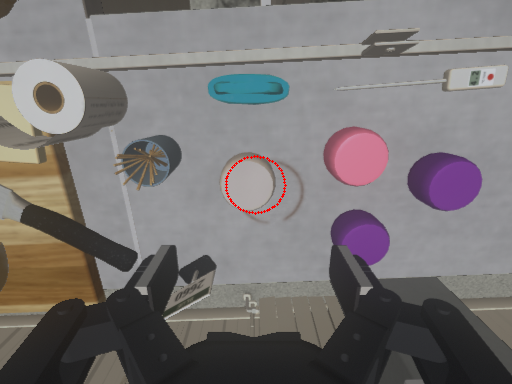

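The cheese's top face centre is at about (251,185), so I shift 4 mm towards +y. The pot at (145,165) is near, so I narrow the fingers a little.

```bash
python3 -m handwheel '[[[0,-4,40],[0,0,0],-0.8],[[0,0,45],[0,0,0],-0.8],[[0,0,45],[0,0,0],-0.8],[[0,0,31],[0,0,0],-0.8],[[0,0,0],[0,0,0],-0.8],[[0,0,0],[0,0,0],1],[[0,0,0],[0,0,0],1],[[0,0,0],[0,0,0],1],[[0,0,0],[0,0,0],1]]' 25; python3 -m handwheel '[[[0,0,-20],[0,0,0],1],[[0,0,-50],[0,0,0],1],[[0,0,-50],[0,0,0],1],[[0,0,0],[0,0,0],1]]'; python3 -c "
from h import *
go(box2w([-.04,.101,.13]))"
```

```text
clock: 20.52
position: [0.5457, 0.4146, 0.0123]
ee_rot: [-0.001, 1.0, -0.022, 0.002]
contact_force: [0.6, -1.5, 5.7]
width: 0.061
gripper_force: 27.9
clock: 21.02
position: [0.5468, 0.4157, 0.1356]
ee_rot: [-0.003, 1.0, -0.022, 0.004]
contact_force: [-0.7, 0.8, -1.3]
width: 0.0614
gripper_force: 27.8
shift [-55. 574.   1.] tool x,z [ 0.999 -0.045  0.009] [ 0.009  0.006 -1.   ] F [-0.7  0.8 -1.3] w 0.06136167604668825 t 21.025
```

```bash
python3 -m handwheel '[[[0,30,-10],[0,0,0],1],[[-5,50,0],[0,0,0],1],[[-5,50,0],[0,0,0],1],[[-5,50,0],[0,0,0],1],[[-5,50,0],[0,0,0],1],[[-5,50,0],[0,0,0],1],[[-5,50,0],[0,0,0],1],[[-5,50,0],[0,0,0],1],[[-5,50,0],[0,0,0],1],[[-5,50,0],[0,0,0],1],[[-5,50,0],[0,0,0],1],[[-7,44,0],[0,0,0],1],[[0,0,0],[0,0,0],1],[[0,0,0],[0,0,0],1]]'; python3 -c "
from h import *
go(box2w([-.04,.101,.039]))"
```

```text
clock: 22.78
position: [0.4607, -0.1563, 0.1392]
ee_rot: [-0.001, 1.0, -0.023, -0.001]
contact_force: [-0.0, 0.3, -0.8]
width: 0.0609
gripper_force: 27.9
shift [  6.  -1. 100.] tool x,z [ 0.999 -0.046 -0.002] [-0.002  0.002 -1.   ] F [-0.   0.3 -0.8] w 0.06092214710402914 t 22.775
```

```bash
python3 -m handwheel '[[[5,0,40],[0,0,0],1],[[0,0,35],[0,0,0],1],[[0,0,19],[0,0,0],1],[[0,0,4],[0,0,0],1],[[0,0,0],[0,0,0],1]]';python3 -m handwheel '[[[0,0,2],[0,0,0],1],[[0,0,0],[0,0,0],1]]';python3 -m handwheel '[[[0,0,1.5],[0,0,0],1],[[0,0,0],[0,0,0],1]]'
```

```text
clock: 23.4
position: [0.4668, -0.1564, 0.0422]
ee_rot: [-0.0, 1.0, -0.022, 0.0]
contact_force: [0.5, -0.9, -0.9]
width: 0.0613
gripper_force: 27.9
clock: 23.65
position: [0.4669, -0.1573, 0.0406]
ee_rot: [0.0, 1.0, -0.022, 0.001]
contact_force: [-0.5, -0.2, -0.7]
width: 0.061
gripper_force: 27.9
clock: 23.9
position: [0.4664, -0.1573, 0.0386]
ee_rot: [0.0, 1.0, -0.023, 0.0]
contact_force: [0.2, -0.7, -1.0]
width: 0.0613
gripper_force: 27.9
```

```bash
python3 -m handwheel '[[[0,0,1.5],[0,0,0],1],[[0,0,0],[0,0,0],1]]'
```

```text
clock: 24.15
position: [0.4665, -0.1574, 0.0383]
ee_rot: [0.0, 1.0, -0.023, 0.0]
contact_force: [-3.2, 0.5, 10.9]
width: 0.0612
gripper_force: 28.7
```

```bash
python3 -m handwheel '[[[0,0,-0.5],[0,0,0],-0.3],[[0,0,0],[0,0,0],-1],[[0,0,0],[0,0,0],-1],[[0,0,0],[0,0,0],-1],[[0,0,-50],[0,0,0],-1],[[0,0,-60],[0,0,0],-1],[[0,-30,-60],[0,0,0],-1],[[0,-50,0],[0,0,0],-1],[[0,-50,0],[0,0,0],1],[[0,-20,0],[0,0,0],1],[[0,0,0],[0,0,0],1],[[0,0,0],[0,0,0],1]]'; python3 - <<'E'
from h import *
go(box2w([.002,.27,.026]))
c=cam("wrist");im=vision.get_image("wrist");c2=cam("top");im2=vision.get_image("top")
cv2.imwrite("pics/w7.png",np.hstack([cv2.resize(im,(400,300)),cv2.resize(im2[155:255,130:430],(400,300))]))
for x in(.04,-.04):print(proj(c,box2w([x,.1,.071]))*400/512)
for x in(-.05,.05): print("front edge, fbatten, rbatten",[(proj(c,box2w(P))*400/512).round().tolist() for P in ([x,.292,.026],[x,.179,.04],[x,.019,.04])])
E
```

```text
clock: 25.65
position: [0.4731, -0.01, 0.2032]
ee_rot: [0.0, 1.0, -0.022, -0.0]
contact_force: [0.2, -1.4, -0.4]
width: 0.0124
gripper_force: 0.0
shift [ 42. -23. 177.] tool x,z [ 0.999 -0.045 -0.   ] [-0.    -0.001 -1.   ] F [ 0.2 -1.4 -0.4] w 0.01239082430674365 t 25.65
[[317.13659359  81.04137167]]
[[306.41851107 142.60194715]]
front edge, fbatten, rbatten [[[171.0, 141.0]], [[244.0, 143.0]], [[348.0, 143.0]]]
front edge, fbatten, rbatten [[[168.0, 74.0]], [[249.0, 73.0]], [[365.0, 73.0]]]
```

View pics/w7.png

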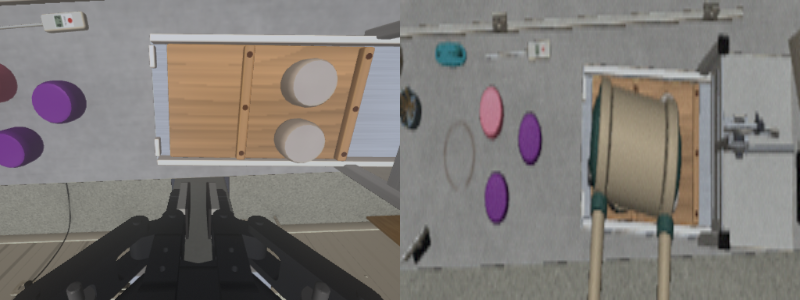

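Both cheeses stand between the battens, at (316,83) and (303,139), with a visible gap. I'll measure it numerically.

```bash
python3 - <<'E'
from h import *
from scipy.optimize import minimize
c=cam("wrist");im=vision.get_image("wrist");hsv=cv2.cvtColor(im,cv2.COLOR_BGR2HSV)
m=((hsv[...,1]<40)&(hsv[...,2]>90)).astype(np.uint8); m[:, :330]=0;m[:,460:]=0;m[215:]=0;m[:60]=0
n,l,st,ce=cv2.connectedComponentsWithStats(m)
print([(st[i].tolist(),ce[i].round(1).tolist()) for i in range(1,n) if st[i,4]>150])
# silhouette fit: hull of projected top+bottom circles vs mask
th=np.linspace(0,2*np.pi,40)
def sil(P):
    w=box2w([P[0],P[1],0]); pts=np.vstack([np.c_[w[0]+.031*np.cos(th),w[1]+.031*np.sin(th),z+0*th] for z in(.026,.071)])
    h=cv2.convexHull(proj(c,pts).astype(np.float32)); k=np.zeros(m.shape,np.uint8); cv2.fillConvexPoly(k,(h*16).astype(np.int32),1,shift=4); return k
def cost(v): k=sil(v[:2])|sil(v[2:]); return float((k!=m2).sum())
m2=np.zeros_like(m)
for i in range(1,n):
    if st[i,4]>150 and st[i,3]>30: m2|=(l==i).astype(np.uint8)
r=minimize(cost,[.04,.1,-.04,.1],method="Nelder-Mead",options=dict(initial_simplex=np.array([[.04,.1,-.04,.1]]+[[.04+.01*(j==0),.1+.01*(j==1),-.04+.01*(j==2),.1+.01*(j==3)] for j in range(4)])))
print(r.x.round(4),r.fun,m2.sum(),np.hypot(*(r.x[:2]-r.x[2:])))
E
```

```text
[([374, 76, 58, 60, 2597], [402.6, 105.7]), ([330, 141, 130, 74, 3897], [399.8, 192.2])]
[ 0.0348  0.1057 -0.0562  0.0824] 4147.0 6494 0.09401054118125107
```

```bash
python3 - <<'E'
from h import *
from scipy.optimize import minimize
c=cam("wrist");im=vision.get_image("wrist");hsv=cv2.cvtColor(im,cv2.COLOR_BGR2HSV)
m=((hsv[...,1]<40)&(hsv[...,2]>90)).astype(np.uint8)
th=np.linspace(0,2*np.pi,40)
def sil(P):
    w=box2w([P[0],P[1],0]); pts=np.vstack([np.c_[w[0]+.031*np.cos(th),w[1]+.031*np.sin(th),z+0*th] for z in(.026,.071)])
    h=cv2.convexHull(proj(c,pts).astype(np.float32)); k=np.zeros(m.shape,np.uint8); cv2.fillConvexPoly(k,(h*16).astype(np.int32),1,shift=4); return k
out=[]
for (a,b,u,v),x0 in (((68,140,360,445),.04),((147,193,345,430),-.04)):
    f=lambda p:float((sil(p)!=m)[a:b,u:v].sum())
    r=minimize(f,[x0,.1],method="Nelder-Mead",options=dict(initial_simplex=[[x0-.006,.096],[x0+.008,.1],[x0,.108]]))
    print(r.x.round(4),r.fun,m[a:b,u:v].sum()); out.append(r.x)
print(np.hypot(*(out[0]-out[1])))
E
```

```text
[0.0348 0.1061] 1369.0 2598
[-0.0563  0.0793] 376.0 1434
0.09500119013752378
```

```bash
python3 - <<'E'
from h import *
c=cam("wrist");im=vision.get_image("wrist");S=4
big=cv2.resize(im[60:215,290:490],None,fx=S,fy=S,interpolation=cv2.INTER_CUBIC)[:600]
th=np.linspace(0,2*np.pi,90)
for x,y in((.038,.1),(-.038,.1)):
    w=box2w([x,y,0])
    for z,col in((.026,(255,0,0)),(.071,(0,0,255))):
        for q in proj(c,np.c_[w[0]+.031*np.cos(th),w[1]+.031*np.sin(th),z+0*th]): cv2.circle(big,tuple(((q-[290,60])*S).astype(int)),1,col,-1)
cv2.imwrite("pics/c8.png",big)
E
```

```text
(no output)
```

View pics/c8.png

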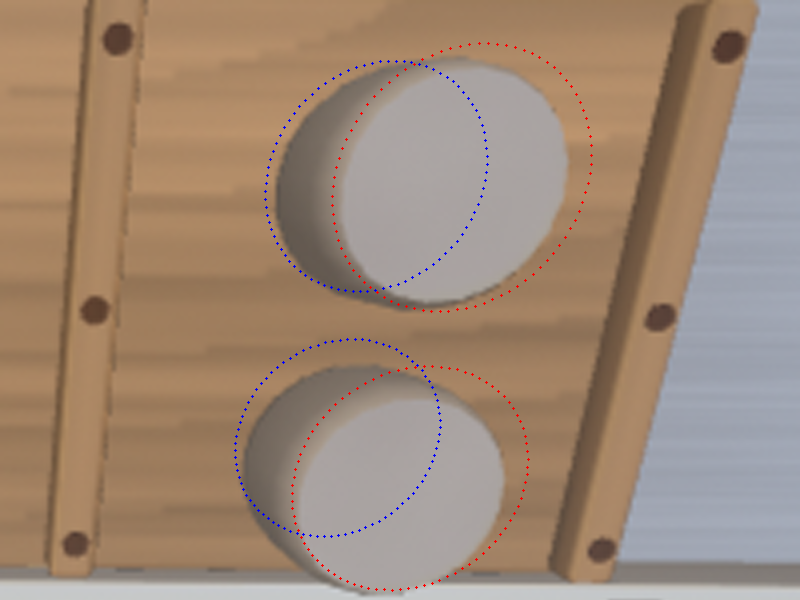

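The cheeses are about 80 mm apart and well between the battens. Now I press on the lip and push the board home.

```bash
python3 -m handwheel '[[[20,-12,50],[0,0,0],1],[[20,-11,50],[0,0,0],1],[[0,0,50],[0,0,0],1],[[0,0,22],[0,0,0],1],[[0,0,3],[0,0,0],1],[[0,0,0],[0,0,0],1]]' 60; python3 -m handwheel '[[[0,0,2],[0,0,0],1],[[0,0,0],[0,0,0],1]]'; python3 -m handwheel '[[[0,0,1.5],[0,0,0],1],[[0,0,0],[0,0,0],1]]'
```

```text
clock: 26.65
position: [0.5148, 0.0114, 0.029]
ee_rot: [0.0, 1.0, -0.023, 0.001]
contact_force: [0.3, 0.8, 0.4]
width: -0.0002
gripper_force: 0.0
clock: 26.9
position: [0.5147, 0.0116, 0.0273]
ee_rot: [0.0, 1.0, -0.022, 0.001]
contact_force: [-0.5, -0.7, 0.9]
width: 0.0001
gripper_force: 0.0
clock: 27.15
position: [0.5147, 0.0117, 0.0261]
ee_rot: [0.0, 1.0, -0.022, 0.001]
contact_force: [-1.5, -0.8, 6.5]
width: -0.0006
gripper_force: 3.3
```

Push gently with slow acceleration.

```bash
python3 -m handwheel '[[[0,0,1],[0,0,0],1],[[0,0,0],[0,0,0],1],[[0,3,0],[0,0,0],1],[[0,6,0],[0,0,0],1],[[0,9,0],[0,0,0],1],[[0,12,0],[0,0,0],1]]'; python3 -m handwheel '[[[0,12,0],[0,0,0],1],[[0,12,0],[0,0,0],1],[[0,12,0],[0,0,0],1],[[0,12,0],[0,0,0],1],[[0,12,0],[0,0,0],1],[[0,12,0],[0,0,0],1]]';  python3 -m handwheel '[[[0,12,0],[0,0,0],1],[[0,12,0],[0,0,0],1],[[0,12,0],[0,0,0],1],[[0,12,0],[0,0,0],1],[[0,12,0],[0,0,0],1],[[0,12,0],[0,0,0],1],[[0,8,0],[0,0,0],1],[[0,5,0],[0,0,0],1],[[0,3,0],[0,0,0],1],[[0,0,0],[0,0,0],1]]'; python3 - <<'E'
from h import *
go(box2w([0,.078,.026]))
E
```

```text
clock: 27.9
position: [0.5142, -0.0172, 0.026]
ee_rot: [-0.001, 1.0, -0.023, 0.002]
contact_force: [-1.3, 5.2, 13.0]
width: -0.0001
gripper_force: 6.3
clock: 28.65
position: [0.5104, -0.0893, 0.026]
ee_rot: [-0.001, 1.0, -0.023, 0.001]
contact_force: [-0.6, 4.3, 13.5]
width: 0.0002
gripper_force: 7.0
clock: 29.9
position: [0.5057, -0.1773, 0.026]
ee_rot: [-0.0, 1.0, -0.023, 0.001]
contact_force: [-2.6, 4.9, 13.9]
width: 0.0001
gripper_force: 7.3
shift [0. 3. 0.] tool x,z [ 0.999 -0.046  0.001] [ 0.001  0.001 -1.   ] F [-2.6  4.9 13.9] w 0.00012279885343556562 t 29.9
```

```bash
python3 -m handwheel '[[[0,2,0],[0,0,0],1],[[0,2,0],[0,0,0],1],[[0,0,0],[0,0,0],1],[[0,0,0],[0,0,0],1]]'; python3 -m handwheel '[[[0,0,-20],[0,0,0],1],[[0,0,-60],[0,0,0],1],[[0,-10,-60],[0,0,0],1],[[-20,-20,-60],[0,0,0],1],[[-50,0,-60],[0,0,0],1],[[0,0,0],[0,0,0],1],[[0,0,0],[0,0,0],1]]'; python3 - <<'E'
from h import *
c=cam("wrist");im=vision.get_image("wrist")
for x in np.linspace(-.084,.084,15): 
    for y,z,k in((.1,.026,(0,0,255)),):
        cv2.circle(im,tuple(proj(c,box2w([x,y,z]))[0].astype(int)),1,k,-1)
cv2.imwrite("pics/w9.png",im)
go(box2w([-.052,-.045+.13*np.cos(2.879),.25]))
E
```

```text
clock: 30.4
position: [0.5055, -0.181, 0.026]
ee_rot: [-0.001, 1.0, -0.023, 0.001]
contact_force: [-2.1, 4.4, 14.0]
width: 0.0002
gripper_force: 7.3
clock: 31.28
position: [0.4478, -0.1505, 0.2683]
ee_rot: [0.0, 1.0, -0.023, 0.0]
contact_force: [0.8, -0.7, -0.1]
width: 0.0002
gripper_force: 0.0
shift [  7. 276.  17.] tool x,z [ 0.999 -0.045 -0.001] [-0.001  0.001 -1.   ] F [-0.5 -0.2  0.7] w 0.000309699388060875 t 31.325
```

View pics/w9.png

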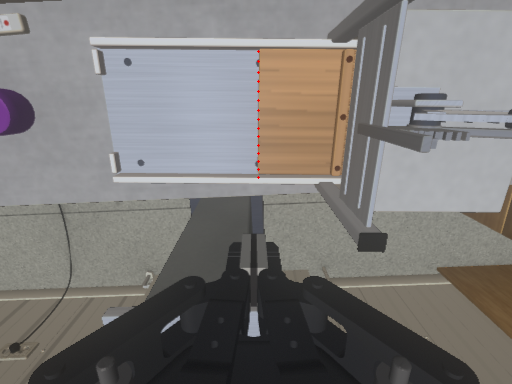

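The board edge lies on the predicted home line and the cheeses are inside. Now I locate the index tab from closer.

```bash
python3 -m handwheel '[[[0,30,-40],[0,0,0],1],[[0,50,-22],[0,0,0],1],[[0,50,0],[0,0,0],1],[[0,50,0],[0,0,0],1],[[0,18,0],[0,0,0],1],[[0,0,0],[0,0,0],1],[[0,0,0],[0,0,0],1]]'; python3 - <<'E'
from h import *
c=cam("wrist");im=vision.get_image("wrist");cv2.imwrite("raw10.png",im);np.savez("cam10.npz",*c);S=3
go(box2w([-.06,-.09,.33]))
a=2.86
print("pivot,grip",proj(c,box2w([0,-.045,.165])),proj(c,box2w([-.042,-.045+.13*np.cos(a),.165+.13*np.sin(a)])))
u,v=[int(k) for k in proj(c,box2w([0,-.07,.25]))[0]];print(u,v)
u0,v0=max(0,min(u-133,512-266)),max(0,min(v-100,384-200));print("crop",u0,v0)
cv2.imwrite("pics/w10.png",cv2.resize(im[v0:v0+200,u0:u0+266],None,fx=3,fy=3,interpolation=cv2.INTER_CUBIC))
E
```

```text
clock: 32.2
position: [0.4392, -0.347, 0.3297]
ee_rot: [-0.001, 1.0, -0.022, -0.0]
contact_force: [-0.5, 0.5, -0.4]
width: -0.0
gripper_force: 0.0
shift [-1. -1.  0.] tool x,z [ 0.999 -0.043 -0.   ] [-0.     0.001 -1.   ] F [0.2 0.4 0.9] w -0.00017662851917806815 t 32.25
pivot,grip [[213.72580653 123.55777844]] [[331.23953581 168.12776355]]
229 131
crop 96 31
```

View pics/w10.png

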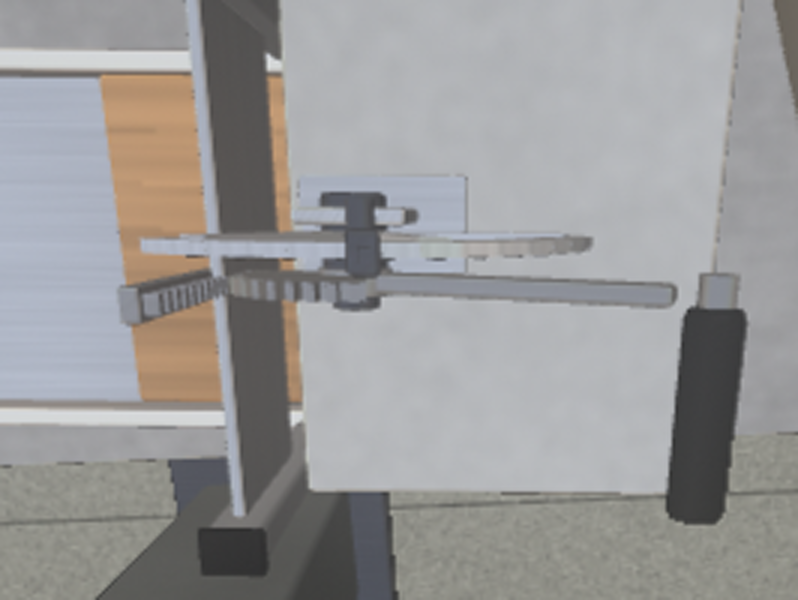

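The crop shows the lever arm laid back with its grip at (706,415), and the quadrant edge-on at row 243. A dark tab crosses the quadrant rim at about (362,250), with the hub behind it. I'll solve its angle from this view and the earlier w1.

```bash
python3 - <<'E'
from h import *
z=np.load("cam10.npz");c10=tuple(z[k] for k in z.files)
p=vision.camera_params("wrist");M=np.eye(4);M[:3,:3]=R.from_quat([.99976,-.022,-.001,0]).as_matrix();M[:3,3]=[.4503,-.2458,.3571]
W=np.linalg.inv(M@p["hand_eye"]);c1=(p["intrinsics"],W[:3,:3],W[:3,3])
def tab(c,uv,r):
    K,Rm,t=c;o=-Rm.T@t;d=Rm.T@np.linalg.solve(K,[uv[0],uv[1],1]);B=R.from_euler("z",.045)
    o=B.apply(o-[.5026,-.2589,0])-[0,-.045,.165];d=B.apply(d)
    A=d[1:]@d[1:];b=o[1:]@d[1:];C=o[1:]@o[1:]-r*r;D=b*b-A*C
    if D<0:return None
    s=(-b-D**.5)/A;P=o+s*d;return P.round(4),round(float(np.arctan2(P[2],P[1])-1.134),3)
for r in(.08,.09,.1):
  print(r,"w10",tab(c10,(96+362/3,31+250/3),r),tab(c10,(96+345/3,31+250/3),r),tab(c10,(96+380/3,31+250/3),r),"\n  w1",tab(c1,(333,115),r),tab(c1,(305,129),r))
print("pivot in w1",proj(c1,box2w([0,-.045,.165])),"in10",proj(c10,box2w([0,-.045,.165])),proj(c10,box2w([.012,-.045,.165])))
def sh(n,c0,r0,r1,u0,u1):
    im=cv2.cvtColor(cv2.imread(n),cv2.COLOR_BGR2GRAY)
    print(n);[print(v,im[v,u0:u1].tolist()) for v in range(r0,r1)]
sh("raw10.png",0,92,138,202,236)
E
```

```text
0.08 w10 (array([ 0.0135, -0.0143,  0.0787]), 0.616) (array([ 0.0135, -0.0098,  0.0794]), 0.559) (array([ 0.0135, -0.0191,  0.0777]), 0.678) 
  w1 (array([ 0.0181, -0.0161,  0.0784]), 0.639) (array([0.0056, 0.0091, 0.0795]), 0.323)
0.09 w10 (array([ 0.014 , -0.0156,  0.0886]), 0.611) (array([ 0.014 , -0.0113,  0.0893]), 0.563) (array([ 0.0139, -0.0202,  0.0877]), 0.663) 
  w1 (array([ 0.0186, -0.013 ,  0.0891]), 0.582) (array([0.0066, 0.0109, 0.0893]), 0.315)
0.1 w10 (array([ 0.0144, -0.017 ,  0.0986]), 0.607) (array([ 0.0144, -0.0128,  0.0992]), 0.565) (array([ 0.0144, -0.0213,  0.0977]), 0.652) 
  w1 (array([ 0.0191, -0.01  ,  0.0995]), 0.537) (array([0.0076, 0.0128, 0.0992]), 0.309)
pivot in w1 [[300.24471659 127.13611968]] in10 [[213.72580653 123.55777844]] [[213.20055552 112.31906753]]
raw10.png
92 [174, 174, 174, 175, 174, 174, 174, 174, 174, 174, 174, 174, 174, 174, 174, 174, 175, 174, 174, 174, 175, 175, 174, 174, 174, 175, 175, 175, 175, 175, 176, 175, 175, 176]
93 [178, 178, 178, 178, 177, 177, 177, 177, 178, 177, 178, 178, 178, 178, 177, 178, 177, 177, 177, 177, 177, 177, 
[... 6611 characters left out ...]

134 [183, 184, 184, 184, 183, 183, 178, 152, 136, 137, 132, 115, 116, 119, 137, 136, 135, 138, 162, 184, 184, 184, 184, 184, 184, 185, 184, 183, 183, 182, 182, 182, 182, 182]
135 [183, 184, 184, 184, 184, 184, 183, 183, 182, 183, 183, 184, 184, 184, 185, 186, 185, 184, 184, 184, 184, 184, 184, 184, 184, 184, 183, 183, 183, 182, 182, 183, 183, 182]
136 [184, 184, 185, 185, 185, 184, 184, 182, 182, 182, 183, 183, 185, 185, 186, 185, 185, 185, 185, 184, 184, 184, 183, 183, 183, 183, 183, 183, 182, 182, 182, 183, 183, 183]
137 [184, 184, 185, 185, 185, 184, 184, 183, 182, 182, 183, 184, 185, 185, 185, 185, 185, 185, 185, 184, 183, 184, 183, 182, 181, 182, 182, 182, 182, 182, 182, 183, 183, 183]
```

```bash
python3 - <<'E'
from h import *
im=cv2.cvtColor(cv2.imread("pics/w1.png"),cv2.COLOR_BGR2GRAY)
for v in range(100,132): print(v,"".join("#" if x<105 else ("+" if x<135 else ".") for x in im[v,270:385]))
p=vision.camera_params("wrist");M=np.eye(4);M[:3,:3]=R.from_quat([.99976,-.022,-.001,0]).as_matrix();M[:3,3]=[.4503,-.2458,.3571]
W=np.linalg.inv(M@p["hand_eye"]);c1=(p["intrinsics"],W[:3,:3],W[:3,3])
z=np.load("cam10.npz");c10=tuple(z[k] for k in z.files)
for a in(.5,.55,.6,.65,.7): print(a,[(proj(c,box2w([.013,-.045+r*np.cos(1.134+a),.165+r*np.sin(1.134+a)])).round(1)-([270,0] if c is c1 else [0,0])).tolist() for c in(c1,c10) for r in(.077,.09,.103)])
go([.4435,-.4225,.1824])
E
```

```text
100 ...................................................................................................................
101 .......................++++++++++++++++++..........................................................................
102 ......................+###################+........................................................................
103 ......................+###################+........................................................................
104 ......................####################+........................................................................
105 ............++++++++++####################+.............+########..................................................
106 ............++++++......................++..............#########+.................................................
107 ...........+###++......................................+#########+.................................................
108 ...........+####+.......................................#########..................................................
109 ............++##
[... 2862 characters left out ...]
115.7]], [[201.8, 116.6]]]
0.55 [[[54.0, 120.6]], [[59.30000000000001, 121.6]], [[65.10000000000002, 122.8]], [[210.3, 114.8]], [[209.6, 115.7]], [[208.8, 116.6]]]
0.6 [[[57.89999999999998, 120.5]], [[64.10000000000002, 121.6]], [[71.0, 122.7]], [[215.0, 114.8]], [[215.4, 115.6]], [[215.9, 116.5]]]
0.65 [[[61.80000000000001, 120.5]], [[68.80000000000001, 121.5]], [[76.60000000000002, 122.6]], [[219.6, 114.8]], [[221.2, 115.6]], [[222.9, 116.5]]]
0.7 [[[65.5, 120.4]], [[73.30000000000001, 121.4]], [[82.0, 122.5]], [[224.3, 114.7]], [[226.9, 115.5]], [[229.8, 116.4]]]
shift [  7.  75. 147.] tool x,z [ 0.999 -0.043 -0.   ] [-0.     0.001 -1.   ] F [0.2 0.4 0.9] w -0.00017662851917806815 t 32.25
```

Both views agree that the tab is at about 0.60 rad. I'll regrip the lever.

```bash
python3 -m handwheel '[[[3,35,0],[0,0,0],-1],[[4,40,0],[0,0,0],-1],[[0,0,0],[0,0,0],-1],[[0,0,0],[0,0,0],-1],[[0,0,50],[0,0,0],-1],[[0,0,50],[0,0,0],-1],[[0,0,47],[0,0,0],-1],[[0,0,0],[0,0,0],-1],[[0,0,0],[0,0,0],1],[[0,0,0],[0,0,0],1],[[0,0,0],[0,0,0],1],[[0,0,0],[0,0,0],1],[[0,0,0],[0,0,0],1]]' 30
python3 - <<'E'
from h import *
s=readout.get_state()["position"];b=R.from_euler("z",.045).apply(s-[.5026,-.2589,0])-[0,-.045,.165-.019]
a0=np.arctan2(b[2],b[1])-1.134; print("angle now",a0,np.hypot(b[1],b[2]))
a=np.linspace(1.70,.60,13); y=130*np.cos(1.134+a);z=130*np.sin(1.134+a)
print([[round(-q),round(-w)] for q,w in zip(np.diff(y),np.diff(z))])
E
```

```text
clock: 33.88
position: [0.443, -0.4238, 0.1841]
ee_rot: [0.0, 1.0, -0.023, 0.001]
contact_force: [0.6, 0.3, 1.3]
width: 0.0191
gripper_force: 29.3
angle now 1.7058014545537423 0.1282310527285859
[[-4, -11], [-5, -11], [-6, -10], [-7, -10], [-8, -9], [-9, -8], [-9, -7], [-10, -6], [-11, -6], [-11, -5], [-11, -4], [-12, -2]]
```

```bash
python3 -m handwheel '[[[0,-4,-11],[0,0,0],1],[[0,-5,-11],[0,0,0],1],[[0,-6,-10],[0,0,0],1],[[0,-7,-10],[0,0,0],1],[[0,-8,-9],[0,0,0],1],[[0,-9,-8],[0,0,0],1],[[0,-9,-7],[0,0,0],1],[[0,-10,-6],[0,0,0],1],[[0,-11,-6],[0,0,0],1],[[0,-11,-5],[0,0,0],1],[[0,-11,-4],[0,0,0],1],[[0,-12,-2],[0,0,0],1],[[0,0,0],[0,0,0],1],[[0,0,0],[0,0,0],1]]'
python3 - <<'E'
from h import *
s=readout.get_state()["position"];b=R.from_euler("z",.045).apply(s-[.5026,-.2589,0])-[0,-.045,.165-.019]
print("angle now",np.arctan2(b[2],b[1])-1.134,np.hypot(b[1],b[2]))
E
```

```text
clock: 35.62
position: [0.4484, -0.3217, 0.2757]
ee_rot: [0.002, 1.0, -0.022, 0.002]
contact_force: [2.9, -0.6, 7.9]
width: 0.0193
gripper_force: 30.7
angle now 0.5907106006962737 0.13128299157013465
```

```bash
python3 -m handwheel '[[[0,0,0],[0,0,0],-1],[[0,0,0],[0,0,0],-1],[[0,0,0],[0,0,0],-1],[[0,0,0],[0,0,0],-1],[[0,0,-25],[0,0,0],-1],[[0,0,-45],[0,0,0],-1],[[-5,25,-10],[0,0,0],-1],[[0,0,0],[0,0,0],-1],[[0,0,0],[0,0,0],-1]]'
python3 - <<'E'
from h import *
c=cam("wrist");im=vision.get_image("wrist");cv2.imwrite("raw11.png",im);g=cv2.cvtColor(im,cv2.COLOR_BGR2GRAY)
for a in(.5,.55,.6,.65,.7): print(a,"tab",[proj(c,box2w([.013,-.045+r*np.cos(1.134+a),.165+r*np.sin(1.134+a)])).round(1).tolist() for r in(.077,.09,.103)],"grip",[proj(c,box2w([x,-.045+.13*np.cos(1.134+a),.165+.13*np.sin(1.134+a)])).round(1).tolist() for x in(-.078,-.042,-.006)])
u,v=proj(c,box2w([0,-.06,.26]))[0].astype(int);print(u,v)
for r in range(v-25,v+95,2): print(r,"".join("#" if x<60 else "o" if x<105 else ("+" if x<135 else ".") for x in g[r,u-45:u+65]))
E
```

```text
clock: 36.75
position: [0.4408, -0.3446, 0.3514]
ee_rot: [-0.001, 1.0, -0.023, -0.001]
contact_force: [0.1, 0.0, -1.3]
width: 0.0852
gripper_force: 0.0
0.5 tab [[[212.4, 115.4]], [[211.1, 116.2]], [[209.7, 117.1]]] grip [[[212.6, 233.0]], [[210.2, 191.9]], [[207.6, 145.8]]]
0.55 tab [[[216.7, 115.4]], [[216.4, 116.2]], [[216.1, 117.1]]] grip [[[220.5, 232.7]], [[218.6, 191.6]], [[216.5, 145.7]]]
0.6 tab [[[220.9, 115.4]], [[221.6, 116.2]], [[222.4, 117.0]]] grip [[[228.3, 232.2]], [[226.9, 191.3]], [[225.3, 145.5]]]
0.65 tab [[[225.2, 115.3]], [[226.9, 116.1]], [[228.7, 116.9]]] grip [[[236.1, 231.5]], [[235.1, 190.8]], [[234.0, 145.3]]]
0.7 tab [[[229.4, 115.3]], [[232.0, 116.0]], [[234.9, 116.8]]] grip [[[243.7, 230.7]], [[243.1, 190.2]], [[242.5, 144.9]]]
221 132
107 .......+...+oooooooooo+.........+oooooooooooooooooooo.........................................................
109 +.+++......+ooooooooo++++++++++++++++++++oooooooooo++.........................................................
111 +++++++++++++++++++++++++++++++++++++++++ooooooooooo+....................................
[... 5876 characters left out ...]
.......+..
215 ###############ooooooooooo#ooooooooo#########################o++...+++++...+.....+..................+.++......
217 oooooooooooooooooooooooooooooooooooo#########################o+++...+++..+++.+++.......+++.....+..............
219 ooooooooooooooooooooooooo####ooooooo#########################o.....+......+....+..++.+.........++.............
221 ooooooooooooooooooooooooooo##ooooooo#########################o....+.....+.....+...................++.......+..
223 ooooooooooooooooooooooo#oo###o#ooooo#########################o.....++...+.....+.......................+..+....
225 ooooooooooooooooooooooooo#o##o##oooo#########################o......................++...................+....
```

Measured from the same view, the lever is at about 0.58–0.59 rad and the tab at about 0.60, so it is within tolerance. The hand is clear, so I hand in.

```bash
python3 -c "
from rig import manip,readout
print(readout.get_state()['contact_force']);print(manip.sign_off())"
```

```text
[ 0.77390482 -0.35454575  0.19182779]
the job is handed in; nothing more can be done
None
```

I handed the job in at about 37 s, but the hand-in gave no verdict: both cheeses are on the board, the board is home, and the lever is about 0.02–0.03 rad from the index tab (limit 0.09); I did not see the cheeses again after the board went in.

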